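Put the inspection torch back on its charger

TASK

Put the torch back on its charger: press it sideways into both spring clips with its tail towards the charging cup, then slide it along the clips until the tail is fully home in the cup and keeps the contact pin pushed in. Press and slide it gently, feeling for the snap and the stop instead of ramming it, let go of it, and leave everything else on the bench as it is.

Things in the scene. Friction and masses are not known exactly. Their poses are not given: they have to be found in the camera images.
- torch_mid (a point): Middle of the barrel, on its axis, of a dark grey metal torch (about 0.26 kg) that lies on the bench, axis 17 mm up. y points to the head (lens). Barrel 26 mm thick, 144 mm long (y -72 to 72); then the head, to y = 116, and the short tail cap, to y = -94. Both have hexagonal collars 34 mm across flats, on which it lies; the cap behind its collar is 30 mm thick, 12 mm long.
- torch_tail (a point): Centre of the torch's flat tail face, 94 mm behind torch_mid on the axis.
- clips_mid (a point): On the charger, a black rail (62 x 260 x 12 mm) fixed to the bench: where torch_mid's axis lies when seated, 44 mm up, midway between two steel C clips open to the top, at y = +42 and -42 mm, each 14 mm wide, 70 mm free between them. x across, y along. Lips touch the barrel 20 mm above the seat, resist with up to 18 N, then pull it down onto firm pads; they drag about 10 N when it is slid along y.
- contact (a joint): Brass contact pin in the black charging cup at the rail's -y end: 0 out, 0.004 m when the tail is home on the cup's hard floor. The cup (38 mm wide inside, 9 mm deep, mouth to +y) is clamped anew each time, its floor 94 to 114 mm from clips_mid, to be felt: so snap in with torch_mid at y = +12 to +20 mm. The pin stands 4 mm off the floor, springs with 2 to 5 N; creep over those 4 mm, at about 4 mm/s.
- loupe: Black eye loupe, 38 mm across, 30 mm high; leave alone. Origin: centre of its underside.
- paste: Small white jar, 42 mm across, 46 mm high; leave alone. Origin: centre of its underside.
- parallel: Steel bar lying flat, 150 x 26 x 12 mm, long side along its x; leave alone. Origin: centre of its underside.
- clamp: Small steel toolmaker's clamp lying flat, about 110 x 95 mm, 13 mm high; leave alone.
- stones: Low box of polishing sticks, 50 x 110 x 19 mm; leave alone. Origin: centre of its underside.
- guide_pin: Steel guide pin standing on end, 32 mm across its head, about 85 mm high; leave alone. Origin: centre of its underside.
- mallet: Hammer with a wooden handle, lying flat, 220 mm long along its x, head at +x; leave alone.
Mind the look-alikes: they are no part of the job. Several things look just like the part that bears torch_mid: the one meant starts nearest to the robot's base.

How it is judged:
By the outcome, as a careful person would: the job done as asked, in the order asked, and still so for the second after the job is handed in, with the robot touching nothing.
It also fails if it takes over 48 s, if anything falls off the work surface, if the arm or the gripper's body presses on something with over 40 N, if the wrist force passes 120 N, or if a joint passes its speed limit or range.

ROBOT

A 7-joint arm with a two-finger parallel gripper is mounted at the origin on the work surface. World frame = base frame: x ahead of the robot, y to its left, z up, the work surface at z = 0. Lengths are in m, angles in rad, forces in N, time in s.
With the tool pointing down it reaches from about 0.4 to 0.875 m from the base axis. Payload 19.3 kg.
Tool frame: the origin (TCP) lies between the finger pads; the fingertips stand manip.tip_reach ahead of it and the grasp point (between the pads) lies 2 mm behind it (manip.tip_reach is the distance from the TCP to the fingertips, in m); z points along the fingers, y is the direction in which the jaws open and shut (so a half turn about z gives the same grasp; the last joint's range is limited). The gripper opens to 85 mm and grips with 20 to 120 N. Pads are 22 mm wide; open, the fingers measure 114 mm over their backs; the gripper's body (76 mm by 85 mm) begins 54 mm behind the grasp point. The pads swing forward as they close: fully open they stand 13 mm farther back than shut.
Start: joints at [1.106, 0.521, -0.036, 1.599, 0.021, 1.021, -0.113], TCP at [0.24, -0.577, 0.248] pointing down, gripper open.
Joint ranges: [-2.91, 2.91], [-0.3, 2.13], [-1.5, 1.42], [0.17, 2.43], [-1.26, 4.41], [0.16, 1.93], [-2.52, 2.52]. Speed limits (rad/s): [1.89, 1.89, 2.39, 2.39, 3.01, 3.01, 3.01].

INTERFACE

Orientations are given as a rotation vector (axis times angle).
In Python, from rig import manip gives the robot as it stands.
- The arm moves only by the tool carry_out, never from a script. Its argument "increments" is a list of rows, each a list of 4 numbers: the shift along the tool's x, y, z in m, then the turn about the tool's z in degrees. In form: [[tx, ty, tz, turn], ...]. A call has 1 to 8 rows; each row is the pose to reach, as a shift and turn from the pose commanded when the call began, along the tool's axes at that moment; what a row does not reach only later rows make up. A row lasts 1/8 s, in which the tool goes at most 62.5 mm and 10.7 degrees, less where a joint would pass 70% of its speed; a pose out of reach is approached as far as the arm can. A call with a gripper value outside its range is refused whole. "hand" is the finger opening in m, from 0 to 0.0854, set as the call begins (left out, the last holds). The fingers move at their own pace and stop on an object; "newtons" is the grip in N (left out, the last holds). Time passes only in rows, so rows that repeat a pose let the fingers close. It gives the time, the measured TCP pose, the force and the opening at its end, in the units of the state.
- manip.observe(): the state, without advancing time (a new reading comes with each control period).
- manip.grab_frame(name): name is "scene" or "top" or "wrist"; returns a dict with "pixels" (400x640x3 uint8, red, green, blue), "depth" (400x640 float32, m along the optical axis (not along the pixel's ray), 0 where there is no reading), "K" (3x3 intrinsics, pixels), "k1" (the pictures are not rectified: a ray, as slopes to the right and down, at radius r is drawn at 1 + k1 r^2 times it, then the intrinsics apply), "R" (3x3) and "t" (3): a world point X has camera coordinates R X + t. Camera axes: x right, y down, z forward; pixel columns grow to the right and rows downward; lengths in m; the calibration is good to about 2 mm. A picture is of the moment at which its call begins.
- manip.job_done(): hands the job in, once; it reports no verdict.
The state is a dict: "clock": time; "joint_pos": joint angles; "qvel": joint speeds; "tau": joint torques, N m; "position": TCP position; "eef_rot": TCP orientation; "wrist_force": force on the tool from outside, world axes, zero at the start; "moment": the same for the moment, N m; "width": opening from 0.0 (shut) to 1.0 (fully open).
Only numpy, scipy, OpenCV 4.12 (cv2) and the standard library are available. Lean on these libraries where they do the work, as an engineer would, in place of code of your own. Each camera call takes 0.05 s, during which the arm holds its last target. There are 200 camera calls.

## Working session

There is one attempt and no reset: what is moved stays moved. The work goes in short steps, Python scripts to look and compute and a tool call to move; the robot and the scene stay as the last step left them, time stands still between calls to the robot, and variables do not carry over. Pictures are saved under pics/ and viewed, about 8 in all and at most 12, crops included, and the job is handed in when it is done.

Besides the shell and the picture viewer there is one more tool, called after ">>>" as name([rows], argument=value, ...), one row to a line, values as JSON. carry_out: Moves the arm, as the interface text tells. Its arguments: {"type":"object","properties":{"increments":{"type":"array"},"hand":{"type":"number"},"newtons":{"type":"number"}},"required":["increments"]}

```bash
mkdir -p pics; cat > h.py <<'E'
import numpy as np, cv2
from rig import manip
def grab(n,save=None):
    f=manip.grab_frame(n)
    if save: cv2.imwrite('pics/'+save,f['pixels'][:,:,::-1])
    np.savez('last_%s.npz'%n,**{k:np.array(v) for k,v in f.items()})
    return f
def load(n): return dict(np.load('last_%s.npz'%n))
def slopes(f,uv):
    K=f['K'];uv=np.atleast_2d(np.float64(uv))
    d=np.array([float(f['k1']),0,0,0])
    return cv2.undistortPoints(uv[:,None],K,d,None,None)[:,0]
def plane(f,uv,z):
    s=slopes(f,uv);r=np.c_[s,np.ones(len(s))]@f['R'];c=-f['R'].T@f['t']
    return c+r*((z-c[2])/r[:,2])[:,None]
def bydepth(f,uv):
    uv=np.atleast_2d(uv);s=slopes(f,uv);d=np.array([f['depth'][int(v),int(u)] for u,v in uv])
    return (np.c_[s,np.ones(len(s))]*d[:,None]-f['t'])@f['R']
def proj(f,X):
    c=np.atleast_2d(X)@f['R'].T+f['t'];p=c[:,:2]/c[:,2:];r2=(p**2).sum(1)[:,None]
    p=p*(1+float(f['k1'])*r2);return p*[f['K'][0,0],f['K'][1,1]]+[f['K'][0,2],f['K'][1,2]]
E
python3 - <<'E'
from h import *
np.set_printoptions(precision=3,suppress=True)
print(manip.tip_reach, manip.observe())
for n in('scene','top'):
    f=grab(n,n+'1.png'); print(n,f['K'].ravel(),f['k1'],-f['R'].T@f['t'],f['R'])
E
```

```text
0.017 {'clock': 0.0, 'joint_pos': array([ 1.106,  0.522, -0.036,  1.6  ,  0.021,  1.021, -0.113]), 'qvel': array([ 0.   ,  0.002,  0.   ,  0.001, -0.   ,  0.001, -0.001]), 'tau': array([ -0.001, -92.712,   1.98 , -36.993,   0.018,   0.008,  -0.   ]), 'position': array([ 0.24 , -0.577,  0.248]), 'eef_rot': array([-3.079, -0.616,  0.   ]), 'wrist_force': array([ 0.863, -1.105,  0.65 ]), 'moment': array([-0.028,  0.035, -0.019]), 'width': 1.0042738286899007}
scene [392.441   0.    320.255   0.    392.441 198.513   0.      0.      1.   ] -0.05135348212796213 [1.264 0.026 0.582] [[-0.017  1.    -0.015]
 [ 0.621 -0.001 -0.784]
 [-0.784 -0.023 -0.62 ]]
top [413.368   0.    318.904   0.    413.368 200.781   0.      0.      1.   ] -0.055382144364586286 [ 0.475 -0.019  1.01 ] [[ 0.005 -1.    -0.017]
 [-0.993 -0.003 -0.122]
 [ 0.122  0.017 -0.992]]
```

View pics/top1.png

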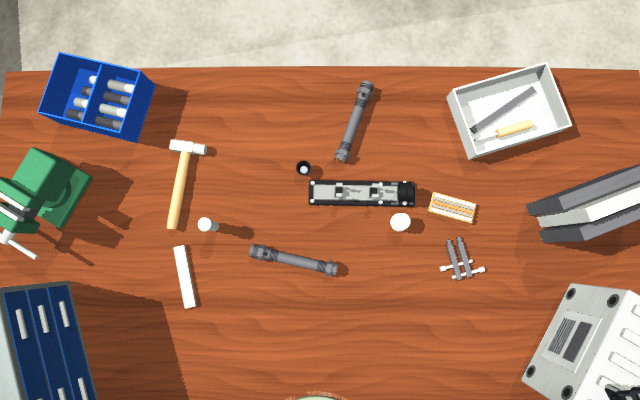

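View pics/scene1.png

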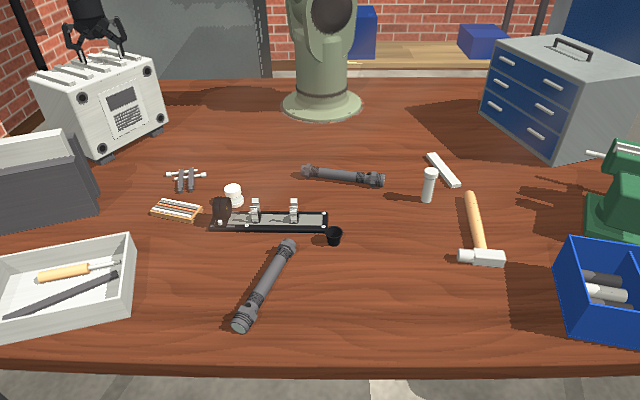

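Top view: two torch look-alikes, at (293,261) and (355,122). The base is at the bottom, around (318,400), so (293,261) is the nearest and the one meant. The rail is at (362,193) with its cup at the right end (405,193). I'll confirm with an enlarged crop and measure.

```bash
python3 - <<'E'
from h import *
np.set_printoptions(precision=4,suppress=True)
f=load('top');g=load('scene')
a=cv2.resize(f['pixels'][160:285,235:435],None,fx=4,fy=4,interpolation=cv2.INTER_CUBIC)
b=cv2.resize(g['pixels'][155:240,200:400],None,fx=4,fy=4,interpolation=cv2.INTER_CUBIC)[:,:,::-1]
cv2.imwrite('pics/c1.png',a[:,:,::-1]);
for n,p in(('t1',(293,261)),('t2',(355,122)),('rail',(362,193))): print(n,plane(f,p,0.017))
# torch mask: low saturation dark
hsv=cv2.cvtColor(f['pixels'],cv2.COLOR_RGB2HSV)
m=((hsv[...,1]<70)&(hsv[...,2]<150)).astype(np.uint8)
n,l,s,c=cv2.connectedComponentsWithStats(m)
for i in range(1,n):
    if s[i,4]>80 and 150<s[i,0]<450: print(i,s[i],c[i], cv2.minAreaRect(np.argwhere(l==i)[:,::-1].astype(np.float32)))
E
```

```text
t1 [[0.4522 0.0588 0.017 ]]
t2 [[ 0.7942 -0.0906  0.017 ]]
rail [[ 0.6164 -0.1065  0.017 ]]
8 [335  81  39  81 659] [355.214  118.8346] ((354.047119140625, 120.54899597167969), (14.86603832244873, 83.328857421875), 19.536653518676758)
76 [297 161  14  14 108] [303.1111 166.7407] ((303.5, 167.5), (13.0, 13.0), 90.0)
81 [ 309  180  106   27 1470] [366.666  193.7769] ((361.6387023925781, 192.98165893554688), (105.2102279663086, 24.143470764160156), 1.2188751697540283)
111 [249 244  88  32 759] [290.5415 258.8893] ((292.9576416015625, 259.5263977050781), (88.13965606689453, 15.812334060668945), 13.055246353149414)
```

View pics/c1.png

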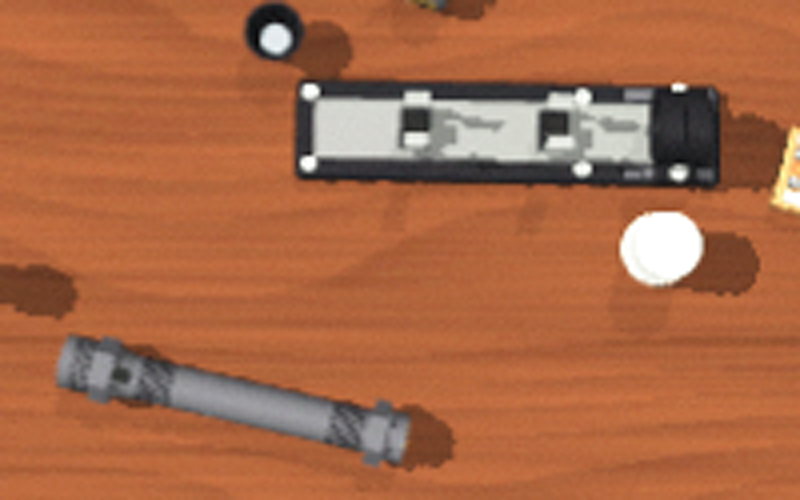

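The near torch has its head at left (crop (63,362)) and its tail at right (405,440). The cup is at the rail's right end. So tail already points to the cup side.

```bash
cat >> h.py <<'E'
def rel(pos,yaw):
    "increment from the present pose to world pos, tool x at yaw (deg), tool down"
    from scipy.spatial.transform import Rotation as Ro
    o=manip.observe();R=Ro.from_rotvec(o['eef_rot']).as_matrix()
    y0=np.degrees(np.arctan2(R[1,0],R[0,0]))
    return o['clock'],y0,R.T@(np.array(pos)-o['position']),'turn',-(yaw-y0)
E
python3 - <<'E'
from h import *
np.set_printoptions(precision=4,suppress=True)
f=load('top')
P=plane(f,[(250.7,250.5),(336.2,270)],0.017);d=P[0]-P[1]
u=d/np.linalg.norm(d);mid=P[1]+u*.094
print('torch ends',P,'len',np.linalg.norm(d),'yaw',np.degrees(np.arctan2(d[1],d[0])),'mid',mid)
c=np.array([(297,132),(719,136),(310,91),(308,163),(582,97),(582,169),(417,125),(556,128)])/4+[235,160]
Q=np.r_[plane(f,c[:6],.012),plane(f,c[6:],.055)];print(Q)
print('depth check',bydepth(f,c.round())[:,2])
d=Q[6]-Q[7];print('clips spacing',np.linalg.norm(d),'yaw',np.degrees(np.arctan2(d[1],d[0])),'mid',(Q[6]+Q[7])/2)
print(rel([0.5,-0.22,.27],65)); print(rel([mid[0],mid[1],.2],100))
E
```

```text
torch ends [[ 0.4764  0.1607  0.017 ]
 [ 0.4316 -0.0441  0.017 ]] len 0.2096926888812592 yaw 77.6696802471892 mid [0.4517 0.0477 0.017 ]
[[ 0.6167  0.0216  0.012 ]
 [ 0.615  -0.2354  0.012 ]
 [ 0.642   0.0138  0.012 ]
 [ 0.5976  0.0147  0.012 ]
 [ 0.6388 -0.1523  0.012 ]
 [ 0.5945 -0.1517  0.012 ]
 [ 0.6149 -0.0502  0.055 ]
 [ 0.6134 -0.1312  0.055 ]]
depth check [ 0.0107 -0.0001  0.0139  0.0112  0.0151  0.0151  0.0292  0.0286]
clips spacing 0.08100526707898575 yaw 88.93476526708662 mid [ 0.6142 -0.0907  0.055 ]
(0.1, np.float64(22.615703492128805), array([ 0.377 , -0.2294, -0.022 ]), 'turn', np.float64(-42.3842965078712))
(0.1, np.float64(22.615703492128805), array([ 0.4353, -0.495 ,  0.0483]), 'turn', np.float64(-77.3842965078712))
```

>>> carry_out([
  [0.03, -0.02, -0.015, -4],
  [0.08, -0.05, -0.02, -10],
  [0.13, -0.08, -0.02, -16],
  [0.18, -0.11, -0.02, -22],
  [0.23, -0.14, -0.02, -28],
  [0.28, -0.17, -0.02, -34],
  [0.33, -0.2, -0.02, -39],
  [0.375, -0.23, -0.02, -43],
], hand=0.085)

```text
clock: 1.1
position: [0.499, -0.2186, 0.2682]
eef_rot: [-2.638, -1.706, -0.0]
wrist_force: [0.5, -0.9, 1.1]
width: 0.995
```

```bash
python3 - <<'E'
from h import *
np.set_printoptions(precision=4,suppress=True)
print(rel([.4517,.0477,.2],77.7))
E
```

```text
(1.1, np.float64(65.7817324694897), array([ 0.2235, -0.1523,  0.0682]), 'turn', np.float64(-11.918267530510306))
```

>>> carry_out([
  [0.03, -0.02, 0.0, -2],
  [0.075, -0.05, 0.01, -4],
  [0.12, -0.08, 0.02, -6],
  [0.165, -0.11, 0.035, -8],
  [0.2, -0.135, 0.05, -10],
  [0.22, -0.15, 0.06, -12],
  [0.2235, -0.1525, 0.068, -12],
  [0.2235, -0.1525, 0.068, -12],
])

```text
clock: 2.1
position: [0.4513, 0.0456, 0.1999]
eef_rot: [-2.448, -1.968, 0.002]
wrist_force: [0.3, -0.3, 0.1]
width: 0.997
```

```bash
python3 - <<'E'
from h import *
np.set_printoptions(precision=4,suppress=True)
f=grab('wrist','w1.png'); print(-f['R'].T@f['t'],manip.observe()['position'])
print(proj(f,[[.4517,.0477,.017],[.4316,-.0441,.017],[.4764,.1607,.017],[.6142,-.0907,.044]]))
E
```

```text
[0.465  0.1137 0.3257] [0.4515 0.0453 0.2002]
[[323.8995 182.6691]
 [323.8774 261.3933]
 [323.8863  66.2108]
 [496.8534 278.1748]]
```

View pics/w1.png

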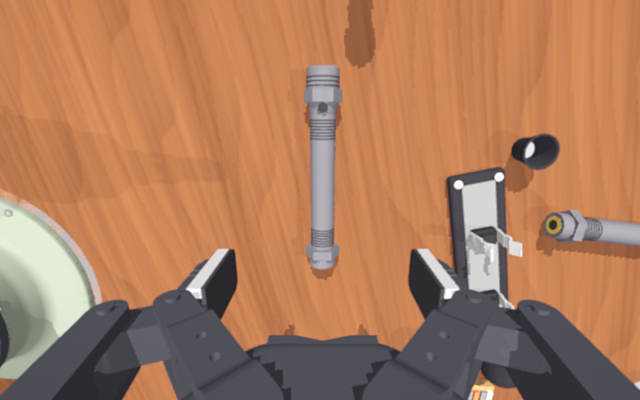

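Wrist view: the torch lies upright in the image at u≈322. The head top is at about (322,66) and the tail at about (322,268). The rail is on the right with its clips at (490,240) and (505,300).

```bash
python3 - <<'E'
from h import *
np.set_printoptions(precision=4,suppress=True)
f=load('wrist')
hsv=cv2.cvtColor(f['pixels'],cv2.COLOR_RGB2HSV)
m=((hsv[...,1]<80)).astype(np.uint8)
n,l=cv2.connectedComponents(m);M=l==l[182,322]
c=[]
for v in (150,160,170,180,190,200,210,215):
    u=np.flatnonzero(M[v]); u=u[(u>290)&(u<355)]; e=plane(f,[(u[0],v+.5),(u[-1]+1,v+.5)],.017); c.append(e.mean(0)); print(v,u[0],u[-1],np.linalg.norm(e[1]-e[0]))
c=np.array(c);d=np.polyfit(c[:,1],c[:,0],1);print('yaw',np.degrees(np.arctan2(1,d[0])),c[[0,-1]])
vv=np.flatnonzero(M[:,322]);print(vv.min(),vv.max())
for z in(.017,.032,.034): print(z,plane(f,[(322,vv.min()),(322,vv.max()+1)],z))
print('collars', [ (v,np.flatnonzero(M[v]).min(),np.flatnonzero(M[v]).max()) for v in range(80,112,3)],[ (v,np.flatnonzero(M[v]).min(),np.flatnonzero(M[v]).max()) for v in range(228,272,3)])
E
```

```text
150 311 334 0.025133850486956946
160 311 334 0.025369088511827106
170 311 334 0.025609360024819817
180 311 333 0.02477761866483625
190 311 333 0.025017996125167842
200 311 333 0.025263679567314044
210 311 333 0.025514844327854443
215 311 333 0.02564253916979072
yaw 77.07640680549828 [[0.4581 0.0815 0.017 ]
 [0.4422 0.0115 0.017 ]]
65 269
0.017 [[ 0.4748  0.1622  0.017 ]
 [ 0.427  -0.0546  0.017 ]]
0.032 [[ 0.4744  0.1598  0.032 ]
 [ 0.4289 -0.0464  0.032 ]]
0.034 [[ 0.4743  0.1595  0.034 ]
 [ 0.4291 -0.0453  0.034 ]]Traceback (most recent call last):
  File "<stdin>", line 13, in <module>
    return umr_minimum(a, axis, None, out, keepdims, initial, where)
ValueError: zero-size array to reduction operation minimum which has no identity
```

>>> carry_out([
  [0.001, -0.001, 0.02, 0],
  [0.001, -0.001, 0.05, 0],
  [0.001, -0.001, 0.085, 0],
  [0.001, -0.001, 0.12, 0],
  [0.001, -0.001, 0.145, 0],
  [0.001, -0.001, 0.165, 0],
  [0.001, -0.001, 0.175, 0],
  [0.001, -0.001, 0.179, 0],
])

```text
clock: 3.15
position: [0.4509, 0.0468, 0.0212]
eef_rot: [2.449, 1.968, -0.0]
wrist_force: [-0.4, -0.1, 0.5]
width: 0.995
```

>>> carry_out([
  [0, 0, 0, 0],
  [0, 0, 0, 0],
  [0, 0, 0, 0],
  [0, 0, 0, 0],
  [0, 0, 0, 0],
  [0, 0, 0, 0],
], hand=0.015, newtons=90)

```text
clock: 3.9
position: [0.4509, 0.0473, 0.022]
eef_rot: [2.448, 1.968, 0.001]
wrist_force: [-3.4, 0.2, 16.6]
width: 0.271
```

>>> carry_out([
  [0, 0, -0.002, 0],
  [0, 0, -0.004, 0],
  [0, 0, -0.01, 0],
  [0, 0, -0.018, 0],
  [0, 0, -0.025, 0],
  [0, 0, -0.03, 0],
  [0, 0, -0.03, 0],
  [0, 0, -0.03, 0],
])

```text
clock: 4.9
position: [0.4506, 0.0473, 0.0512]
eef_rot: [-2.448, -1.969, 0.0]
wrist_force: [-0.5, -0.4, -2.8]
width: 0.273
```

```bash
python3 - <<'E'
from h import *
np.set_printoptions(precision=4,suppress=True)
f=grab('wrist','w2.png'); o=manip.observe();print(o['position'],o['wrist_force'],o['moment'],o['width'],proj(f,[[.6142,-.0907,.044]]))
E
```

```text
[0.4505 0.0473 0.0511] [-0.7537  0.5725 -3.6883] [-0.0772 -0.0539 -0.0359] 0.27231395082093934 [[636.3385 408.821 ]]
```

View pics/w2.png

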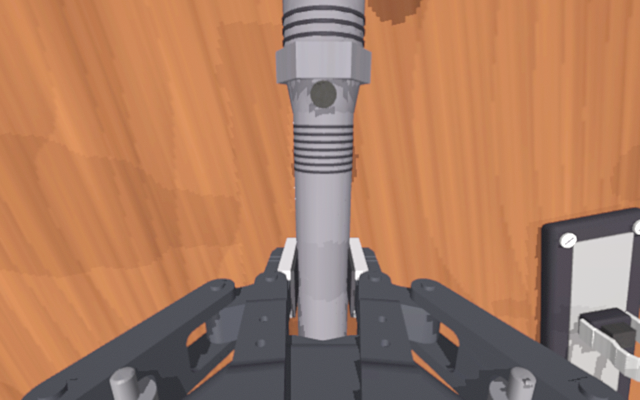

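>>> carry_out([
  [0, 0, -0.03, 0],
  [0, 0, -0.07, 0],
  [-0.03, 0.02, -0.11, -2],
  [-0.07, 0.045, -0.135, -4],
  [-0.115, 0.07, -0.139, -7],
  [-0.155, 0.095, -0.139, -9],
  [-0.18, 0.108, -0.139, -11.4],
  [-0.187, 0.113, -0.139, -11.4],
])

```text
clock: 5.95
position: [0.5207, -0.1613, 0.1897]
eef_rot: [-2.242, -2.199, 0.001]
wrist_force: [0.1, 0.9, -2.1]
width: 0.273
```

>>> carry_out([
  [0, 0, 0, 0],
  [0, 0, 0, 0],
])

```text
clock: 6.2
position: [0.5208, -0.1583, 0.1902]
eef_rot: [-2.239, -2.203, -0.0]
wrist_force: [-0.3, -0.3, -2.8]
width: 0.267
```

```bash
python3 - <<'E'
from h import *
np.set_printoptions(precision=4,suppress=True)
f=grab('wrist','w3.png'); o=manip.observe();print(o['position'],o['eef_rot'],o['wrist_force'],-f['R'].T@f['t'],proj(f,[[.6142,-.0907,.044]]))
E
```

```text
[ 0.5208 -0.1584  0.1903] [-2.2388 -2.2035 -0.0001] [-0.1326  0.082  -1.5146] [ 0.5206 -0.0887  0.3161] [[426.9989 118.8964]]
```

View pics/w3.png

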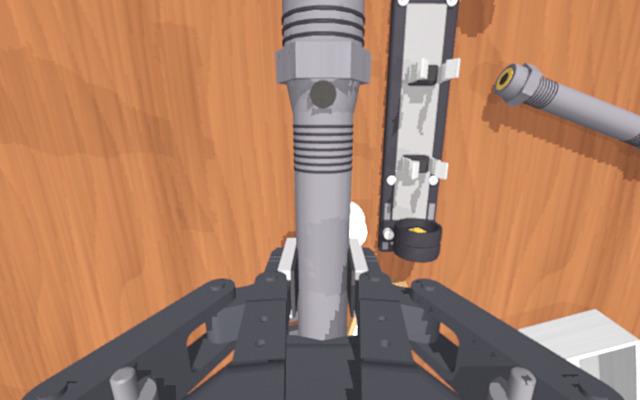

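Wrist view: the rail is upright at u≈415. The clips are at about (437,70) and (428,166), and the cup with the brass pin is at (417,238). I'll measure the clips and cup by depth.

```bash
python3 - <<'E'
from h import *
np.set_printoptions(precision=4,suppress=True)
f=load('wrist')
vv,uu=np.mgrid[0:262,372:475];uv=np.c_[uu.ravel(),vv.ravel()]
X=bydepth(f,uv)
ok=np.array([f['depth'][v,u] for u,v in uv])>0
for nm,(y0,y1) in {'clip+':(-.09,-.02),'clip-':(-.17,-.10),'cup':(-.26,-.175)}.items():
    s=ok&(X[:,1]>y0)&(X[:,1]<y1)&(X[:,0]>.575)&(X[:,0]<.66)
    for a,b in((.025,.045),(.045,.055),(.055,.062),(.062,.07),(.07,.09)):
        k=s&(X[:,2]>a)&(X[:,2]<b)
        if k.sum()>4: print(nm,a,b,k.sum(),np.percentile(X[k],[3,50,97],axis=0).ravel())
s=ok&(X[:,2]>.007)&(X[:,2]<.018)&(X[:,0]>.57)&(X[:,0]<.66)
for y in np.arange(-.2,.0,.03):
    k=s&(abs(X[:,1]-y)<.006)
    if k.any(): print('rail',y,X[k,0].min(),X[k,0].max(),(X[k,0].min()+X[k,0].max())/2)
P=plane(f,[(403,2),(452,2),(391,180),(433,180)],.014);print(P,(P[0]+P[1])/2,(P[2]+P[3])/2)
im=cv2.resize(f['pixels'][0:262,372:475],None,fx=2.25,fy=2.25,interpolation=cv2.INTER_CUBIC)
dep=np.clip(X[:,2].reshape(vv.shape)/.08*255,0,255).astype(np.uint8)
dc=cv2.resize(cv2.applyColorMap(dep,cv2.COLORMAP_JET),(im.shape[1],im.shape[0]),interpolation=cv2.INTER_NEAREST)
cv2.imwrite('pics/c3.png',np.hstack([im[:,:,::-1],dc]))
E
```

```text
clip+ 0.025 0.045 386 [ 0.6009 -0.0578  0.0261  0.6178 -0.0518  0.0317  0.6279 -0.0446  0.0434]
clip+ 0.045 0.055 152 [ 0.6014 -0.0578  0.0457  0.6035 -0.0511  0.0501  0.6247 -0.0441  0.0548]
clip+ 0.055 0.062 292 [ 0.6009 -0.0578  0.0553  0.6255 -0.0511  0.0591  0.6299 -0.0443  0.0618]
clip+ 0.062 0.07 17 [ 0.6015 -0.057   0.062   0.6282 -0.0507  0.0623  0.6293 -0.0443  0.0628]
clip- 0.025 0.045 304 [ 0.5994 -0.1405  0.0258  0.6166 -0.1334  0.0316  0.6272 -0.1275  0.0436]
clip- 0.045 0.055 120 [ 0.5998 -0.1408  0.0454  0.6022 -0.1335  0.0505  0.6244 -0.1272  0.0549]
clip- 0.055 0.062 225 [ 0.5991 -0.1411  0.0553  0.6247 -0.1346  0.0592  0.6291 -0.1276  0.0617]
clip- 0.062 0.07 13 [ 0.5991 -0.14    0.0622  0.6273 -0.1327  0.0624  0.6283 -0.1281  0.063 ]
cup 0.025 0.045 541 [ 0.5871 -0.2114  0.0253  0.6139 -0.1968  0.0292  0.632  -0.1908  0.0436]
cup 0.045 0.055 210 [ 0.5903 -0.2188  0.0456  0.5921 -0.2004  0.0507  0.6339 -0.1908  0.0546]
cup 0.055 0.062 348 [ 0.5932 -0.2195  0.0554  0.5973 -0.2039  0.0594  0.632  -0.1911  0.0618]
cup 0.062 0.07 884 [ 0.5994 -0.2198  0.0624  0.6112 -0.205   0.0656  0.6255 -0.1912  0.0676]
rail -0.2 0.5818789990700491 0.6432540350190739 0.6125665170445616
rail -0.17 0.5825200141793508 0.6445570736300273 0.6135385439046891
rail -0.14 0.5828368419618631 0.6336795387575356 0.6082581903596993
rail -0.11000000000000001 0.5835254229975828 0.6461412315068134 0.6148333272521981
rail -0.08000000000000002 0.5841287555335681 0.6456458351291511 0.6148872953313596
rail -0.05000000000000002 0.5844925579534657 0.6459903470024406 0.6152414524779531
rail -0.020000000000000018 0.5851531094239812 0.6460781998021485 0.6156156546130649
[[ 0.5947  0.0114  0.014 ]
 [ 0.6391  0.0109  0.014 ]
 [ 0.5916 -0.1525  0.014 ]
 [ 0.6359 -0.1532  0.014 ]] [0.6169 0.0112 0.014 ] [ 0.6138 -0.1528  0.014 ]
```

View pics/c3.png

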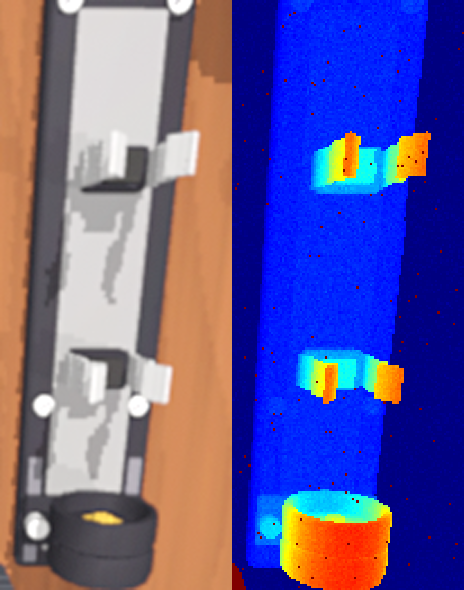

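Clips_mid ≈ (0.6148, -0.0926) at yaw 89.1°. The measured clip spacing is 83 mm against the stated 84. The cup mouth is at about -98 mm, so the floor should be near -107. I'll move over the clips with torch_mid at +15 mm.

>>> carry_out([
  [0.015, 0.015, 0, 0],
  [0.045, 0.05, 0, 0],
  [0.07, 0.08, 0.01, 0],
  [0.0823, 0.0929, 0.04, 0],
  [0.0823, 0.0929, 0.07, 0],
  [0.0823, 0.0929, 0.09, 0],
  [0.0823, 0.0929, 0.1, 0],
  [0.0823, 0.0929, 0.105, 0],
])

```text
clock: 7.25
position: [0.6155, -0.0788, 0.0854]
eef_rot: [2.24, 2.202, 0.0]
wrist_force: [-0.1, -0.1, -2.8]
width: 0.27
```

>>> carry_out([
  [0, 0, 0, 0],
  [0, 0, 0, 0],
])

```text
clock: 7.5
position: [0.6156, -0.079, 0.0861]
eef_rot: [2.24, 2.201, 0.001]
wrist_force: [-0.3, -0.2, -2.7]
width: 0.27
```

```bash
python3 - <<'E'
from h import *
np.set_printoptions(precision=4,suppress=True)
o=manip.observe();print(o['wrist_force'],o['moment'],rel([.615,-.0776,.085],89.1))
f=grab('scene')
p=proj(f,[[.615,-.0776,.08]])[0].astype(int);print(p)
c=f['pixels'][p[1]-55:p[1]+65,p[0]-80:p[0]+80]
g=grab('top');q=proj(g,[[.615,-.0776,.08]])[0].astype(int);d=g['pixels'][q[1]-60:q[1]+60,q[0]-80:q[0]+80]
cv2.imwrite('pics/c4.png',cv2.resize(np.hstack([c,d]),None,fx=2.5,fy=2.5,interpolation=cv2.INTER_CUBIC)[:,:,::-1])
E
```

```text
[-0.2725 -0.1997 -2.6546] [-0.0035  0.0367 -0.0287] (7.5, np.float64(88.99871837103628), array([ 0.0014, -0.0006,  0.0011]), 'turn', np.float64(-0.10128162896371862))
[279 194]
```

View pics/c4.png

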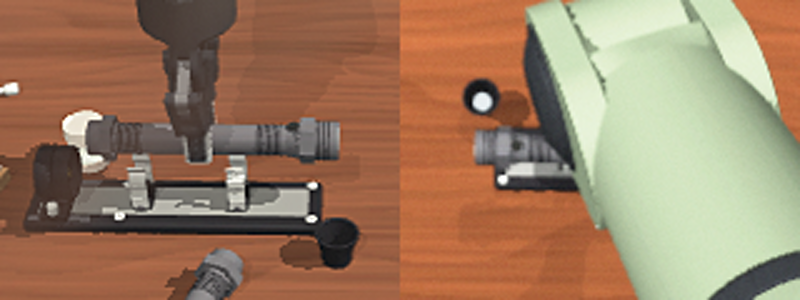

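Scene crop: the torch is held level above both clips, tail toward the cup, with nothing in the way. Now I'll lower it gently, stepping and watching the force.

>>> carry_out([
  [0.0013, -0.0006, 0.003, 0],
  [0.0013, -0.0006, 0.006, 0],
  [0.0013, -0.0006, 0.009, 0],
  [0.0013, -0.0006, 0.012, 0],
  [0.0013, -0.0006, 0.014, 0],
  [0.0013, -0.0006, 0.016, 0],
  [0.0013, -0.0006, 0.018, 0],
  [0.0013, -0.0006, 0.019, 0],
])

```text
clock: 8.6
position: [0.6157, -0.0775, 0.067]
eef_rot: [2.239, 2.201, 0.003]
wrist_force: [3.0, 0.2, 9.2]
width: 0.268
```

>>> carry_out([
  [0, 0, 0.001, 0],
  [0, 0, 0.002, 0],
  [0, 0, 0.003, 0],
  [0, 0, 0.004, 0],
  [0, 0, 0.005, 0],
  [0, 0, 0.006, 0],
])

```text
clock: 9.35
position: [0.6159, -0.0775, 0.0613]
eef_rot: [2.239, 2.201, 0.003]
wrist_force: [3.4, -0.2, 11.4]
width: 0.272
```

>>> carry_out([
  [0, 0.0005, 0.001, 0],
  [0, 0.0005, 0.002, 0],
  [0, 0.0005, 0.003, 0],
  [0, 0.0005, 0.004, 0],
  [0, 0.0005, 0.005, 0],
])

```text
clock: 9.98
position: [0.6158, -0.0775, 0.0556]
eef_rot: [2.24, 2.202, 0.002]
wrist_force: [4.9, -0.2, 2.2]
width: 0.27
```

>>> carry_out([
  [0, 0, 0.001, 0],
  [0, 0, 0.002, 0],
  [0, 0, 0.003, 0],
  [0, 0, 0.004, 0],
])

```text
clock: 10.48
position: [0.6154, -0.0775, 0.0509]
eef_rot: [2.24, 2.202, 0.001]
wrist_force: [6.6, 0.0, -5.8]
width: 0.268
```

>>> carry_out([
  [0, 0.0005, 0.0005, 0],
  [0, 0.001, 0.001, 0],
  [0, 0.001, 0.0015, 0],
  [0, 0.001, 0.002, 0],
])

```text
clock: 10.98
position: [0.6159, -0.0776, 0.0491]
eef_rot: [-2.24, -2.202, 0.0]
wrist_force: [1.7, 1.2, -1.0]
width: 0.268
```

>>> carry_out([
  [0, 0, 0.0005, 0],
  [0, 0, 0.001, 0],
])

```text
clock: 11.22
position: [0.616, -0.0775, 0.0489]
eef_rot: [2.24, 2.202, -0.0]
wrist_force: [-3.6, 0.1, 14.6]
width: 0.273
```

Seated: the pull-down flipped to a firm push on the pads. I'll relax the push, then slide along -x of the tool (towards the cup).

>>> carry_out([
  [0, -0.0003, -0.0007, 0],
  [-0.001, -0.0003, -0.0007, 0],
  [-0.0025, -0.0003, -0.0007, 0],
  [-0.004, -0.0003, -0.0007, 0],
  [-0.0055, -0.0003, -0.0007, 0],
  [-0.007, -0.0003, -0.0007, 0],
])

```text
clock: 11.98
position: [0.616, -0.083, 0.0491]
eef_rot: [-2.239, -2.203, -0.003]
wrist_force: [3.1, 6.8, -2.4]
width: 0.269
```

>>> carry_out([
  [-0.0015, 0, 0, 0],
  [-0.003, 0, 0, 0],
  [-0.0045, 0, 0, 0],
  [-0.006, 0, 0, 0],
  [-0.0075, 0, 0, 0],
  [-0.009, 0, 0, 0],
])

```text
clock: 12.72
position: [0.6159, -0.092, 0.0491]
eef_rot: [-2.239, -2.203, -0.003]
wrist_force: [4.1, 8.0, -1.8]
width: 0.268
```

>>> carry_out([
  [-0.0005, 0, 0, 0],
  [-0.001, 0, 0, 0],
  [-0.0015, 0, 0, 0],
  [-0.002, 0, 0, 0],
  [-0.0025, 0, 0, 0],
  [-0.003, 0, 0, 0],
  [-0.0035, 0, 0, 0],
  [-0.004, 0, 0, 0],
])

```text
clock: 13.72
position: [0.6158, -0.0959, 0.0491]
eef_rot: [-2.239, -2.203, -0.003]
wrist_force: [3.8, 7.7, -1.7]
width: 0.272
```

>>> carry_out([
  [-0.0005, 0, 0, 0],
  [-0.001, 0, 0, 0],
  [-0.0015, 0, 0, 0],
  [-0.002, 0, 0, 0],
  [-0.0025, 0, 0, 0],
  [-0.003, 0, 0, 0],
])

```text
clock: 14.48
position: [0.6158, -0.099, 0.0491]
eef_rot: [-2.239, -2.203, -0.003]
wrist_force: [2.3, 8.0, -3.2]
width: 0.267
```

>>> carry_out([
  [-0.0005, 0, 0, 0],
  [-0.001, 0, 0, 0],
  [-0.0015, 0, 0, 0],
  [-0.002, 0, 0, 0],
])

```text
clock: 14.98
position: [0.6157, -0.101, 0.0491]
eef_rot: [-2.239, -2.203, -0.003]
wrist_force: [3.1, 7.7, -1.2]
width: 0.269
```

>>> carry_out([
  [-0.0005, 0, 0, 0],
  [-0.001, 0, 0, 0],
  [-0.0015, 0, 0, 0],
  [-0.002, 0, 0, 0],
])

```text
clock: 15.48
position: [0.6157, -0.1025, 0.0491]
eef_rot: [-2.238, -2.203, -0.003]
wrist_force: [2.4, 10.8, -1.2]
width: 0.278
```

Pin contact is felt: the force rose from 8 to 10.8 N. I'll keep creeping.

>>> carry_out([
  [-0.0005, 0, 0, 0],
  [-0.001, 0, 0, 0],
  [-0.0015, 0, 0, 0],
  [-0.002, 0, 0, 0],
])

```text
clock: 15.98
position: [0.6157, -0.1042, 0.0491]
eef_rot: [-2.238, -2.203, -0.004]
wrist_force: [3.6, 10.7, -1.3]
width: 0.273
```

>>> carry_out([
  [-0.0005, 0, 0, 0],
  [-0.001, 0, 0, 0],
])

```text
clock: 16.23
position: [0.6157, -0.105, 0.049]
eef_rot: [-2.237, -2.203, -0.004]
wrist_force: [3.3, 12.3, -1.8]
width: 0.269
```

>>> carry_out([
  [-0.0005, 0, 0, 0],
  [-0.001, 0, 0, 0],
])

```text
clock: 16.48
position: [0.6157, -0.1059, 0.0491]
eef_rot: [-2.237, -2.203, -0.004]
wrist_force: [2.8, 13.3, -1.3]
width: 0.273
```

>>> carry_out([
  [-0.0005, 0, 0, 0],
  [-0.001, 0, 0, 0],
])

```text
clock: 16.73
position: [0.6157, -0.1061, 0.049]
eef_rot: [-2.236, -2.203, -0.005]
wrist_force: [3.1, 17.6, -1.7]
width: 0.27
```

>>> carry_out([
  [-0.0005, 0, 0, 0],
  [-0.001, 0, 0, 0],
])

```text
clock: 16.98
position: [0.6156, -0.106, 0.049]
eef_rot: [-2.235, -2.203, -0.006]
wrist_force: [2.4, 23.3, -0.8]
width: 0.271
```

The stop is felt: position stalls at y≈-0.106, about 4 mm after the pin contact, and force rises to 23 N. I'll relax slightly without moving the torch, then let go.

>>> carry_out([
  [0.0004, 0, 0, 0],
  [0.0008, 0, 0, 0],
  [0.0008, 0, 0, 0],
])

```text
clock: 17.35
position: [0.6157, -0.106, 0.049]
eef_rot: [-2.236, -2.203, -0.005]
wrist_force: [3.4, 17.2, -0.1]
width: 0.27
```

>>> carry_out([
  [0, 0, 0, 0],
  [0, 0, 0, 0],
  [0, 0, 0, 0],
  [0, 0, 0, 0],
  [0, 0, 0, 0],
], hand=0.055)

```text
clock: 17.98
position: [0.6153, -0.1099, 0.049]
eef_rot: [-2.241, -2.202, 0.0]
wrist_force: [0.4, 0.9, 0.4]
width: 0.649
```

>>> carry_out([
  [0, 0, -0.01, 0],
  [0, 0, -0.03, 0],
  [0, 0, -0.06, 0],
  [0, 0, -0.1, 0],
  [0, 0, -0.14, 0],
  [0, -0.03, -0.16, 0],
  [0, -0.07, -0.16, 0],
  [0, -0.09, -0.16, 0],
])

```text
clock: 18.98
position: [0.5238, -0.1084, 0.2108]
eef_rot: [2.239, 2.201, 0.0]
wrist_force: [0.5, -0.0, -0.6]
width: 0.649
```

>>> carry_out([
  [-0.02, 0, 0, 0],
  [-0.04, 0, 0, 0],
  [-0.06, 0, 0, 0],
  [-0.07, 0, 0, 0],
  [-0.07, 0, 0, 0],
])

```text
clock: 19.6
position: [0.5241, -0.1784, 0.2096]
eef_rot: [2.241, 2.201, 0.0]
wrist_force: [0.0, 0.5, -0.3]
width: 0.641
```

```bash
python3 - <<'E'
from h import *
np.set_printoptions(precision=4,suppress=True)
print(manip.observe()['wrist_force'],manip.observe()['position'])
w=grab('wrist');s=grab('scene')
p=proj(s,[[.615,-.1,.05]])[0].astype(int)
c=cv2.resize(s['pixels'][p[1]-60:p[1]+60,p[0]-100:p[0]+100],(667,400),interpolation=cv2.INTER_CUBIC)
q=proj(w,[[.615,-.105,.044],[.615,-.1908,.066]]);print(q)
cv2.imwrite('pics/f1.png',cv2.resize(np.hstack([w['pixels'],c]),None,fx=.61,fy=.61,interpolation=cv2.INTER_AREA)[:,:,::-1])
E
```

```text
[ 0.0057  0.545  -0.3198] [ 0.5241 -0.1784  0.2096]
[[417.637  112.2316]
 [418.4542 204.8086]]
```

View pics/f1.png

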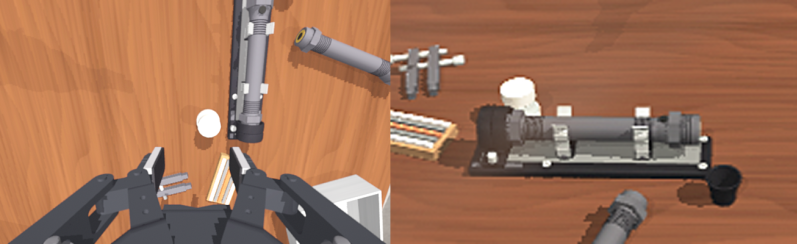

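The torch sits in both clips with its tail in the cup, and the neighbours look untouched. One zoom to check the collar-to-cup gap, which should be 12-9 = 3 mm when home.

```bash
python3 - <<'E'
from h import *
np.set_printoptions(precision=4,suppress=True)
w=load('wrist')
vv,uu=np.mgrid[100:240,395:445];uv=np.c_[uu.ravel(),vv.ravel()];X=bydepth(w,uv)
k=abs(X[:,0]-.6135)<.004
for y in np.arange(-.222,-.14,.002):
    m=k&(abs(X[:,1]-y)<.001)
    if m.any(): print('%.3f:%.4f'%(y,np.median(X[m,2])),end=' ')
vv,uu=np.mgrid[0:60,395:460];uv=np.c_[uu.ravel(),vv.ravel()];X=bydepth(w,uv);m=(abs(X[:,0]-.617)<.006)&(X[:,2]>.05)&(X[:,2]<.08);print('head end y',X[m,1].max())
cv2.imwrite('pics/f2.png',cv2.resize(w['pixels'][130:240,380:460],None,fx=5,fy=5,interpolation=cv2.INTER_CUBIC)[:,:,::-1])
E
```

```text
-0.222:0.0659 -0.220:0.0666 -0.218:0.0672 -0.216:0.0666 -0.214:0.0666 -0.212:0.0665 -0.210:0.0668 -0.208:0.0666 -0.206:0.0662 -0.204:0.0669 -0.202:0.0668 -0.200:0.0667 -0.198:0.0670 -0.196:0.0667 -0.194:0.0667 -0.192:0.0657 -0.190:0.0594 -0.188:0.0609 -0.186:0.0612 -0.184:0.0609 -0.182:0.0611 -0.180:0.0609 -0.178:0.0590 -0.176:0.0568 -0.174:0.0568 -0.172:0.0572 -0.170:0.0570 -0.168:0.0570 -0.166:0.0566 -0.164:0.0570 -0.162:0.0564 -0.160:0.0568 -0.158:0.0568 -0.156:0.0573 -0.154:0.0571 -0.152:0.0570 -0.150:0.0567 -0.148:0.0567 -0.146:0.0569 -0.144:0.0570 -0.142:0.0569 head end y -0.016225261423356716
```

View pics/f2.png

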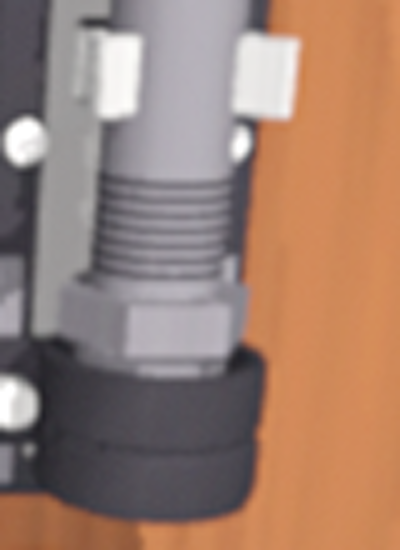

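Barrel top is at z = 57 mm, so the axis is at 44 mm and the torch is seated. The collar starts at y = -0.178, so mid is at -0.106. The collar ends near -0.188 and the cup mouth is at -0.191, a 3 mm gap: the tail is home.

```bash
python3 -c "
from rig import manip
print(manip.job_done(),manip.observe()['clock'])"
```

```text
the job is handed in; nothing more can be done
the job is handed in; nothing more can be done
```

The torch is back on its charger, in both clips with its tail home in the cup, and I handed the job in with the clock last read at 19.6 s. No verdict was reported.

- **Torch chosen:** of the two look-alikes, I took the one nearest the base.
- **Snap-in:** I pressed it in with torch_mid at about +15 mm. The readings between steps peaked at about 11 N going past the lips, and it then pulled down onto the pads.
- **Slide:** it dragged at about 8 N along the clips. The pin was felt as a rise to about 11 N, and about 4 mm further on it hit the hard stop. I stopped pushing at 23 N, eased off to 17 N and let go.
- **Last checks:** barrel axis is at 44 mm, torch_mid is about 13 mm past clips_mid, and the collar-to-cup gap is 3 mm, as it should be when home. The other items in the last pictures looked untouched, though the hammer, steel bar and guide pin were not in those views.
- **Not confirmed:** the contact pin has no readout, so its being pushed in is judged from the force and the gap.
- **Unexpected:** the opened fingers sprang about 4 mm towards the cup on release. The later measurement showed the torch had stayed put.

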